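# Gauge the heater well and fit the matching bent probe

### The job

Use the depth rod to find how deep the middle well of the heating block is, letting the rod's tip touch the well's floor, then stand the rod back in its holder. Take from the rack the bent probe whose leg fits that depth and set it in place: leg standing on the floor of the middle well, arm lying level in the notch of the support post. Leave the other two probes as they are in the rack, do not knock the bottles and the beaker about, and let go of everything.

Things in the scene. Friction and masses are not known exactly. Their poses are not given: they have to be found in the camera images.
- heater: Dry-block heater, fixed: aluminium block 120 mm (its x) by 60 mm (y), 85 mm high, three round wells in a row at x = -36, 0, +36 mm. A white control box 70 mm high stands against its -y side; on its +y side a steel support post (plate 44 mm wide along x, 8 mm thick, 120 mm high) with a notch in its top. Origin on the bench under the middle well; z up.
- well (a point): Centre of the mouth of the middle well, at the block's top face, 85 mm above the bench. Axes as the heater's. Wells are 18 mm across, mouths chamfered 2 mm, with flat floors. The three wells are 45, 60 and 75 mm deep, one of each, in an order that changes and is not known (the rules call the floors floor_a, floor_b, floor_c).
- notch (a point): Where the axis of a probe's arm lies when seated in the post's notch: 135 mm from the middle well along the heater's +y, 110 mm above the bench, 25 mm above the block's top. The notch is 18 mm wide along the heater's x, flared at its mouth; its bottom is 6 mm below this point, its tips about 10 mm above.
- rack: Fixed clear rack, 220 mm along its y, 120 mm along x, 133 mm high, origin on the bench at its centre. Two upright plates 8 mm thick at x = -50 and +50 mm carry the arms of the three bent probes in notches 15 mm wide, 14 mm deep at y = -70, 0, +70 mm; which probe lies where changes. Arms point along the rack's -x; legs hang down beyond +x.
- short_handle (a point): Centre of the handle of the short probe (loose, 120 g): a black box 50 mm along the arm, 18 mm square, on the arm's axis 75 mm from the elbow; 125 mm above the bench in the rack. The probe is a 12 mm steel tube bent at a right angle. x points along the arm from elbow to free end, z up.
- medium_handle (a point): Centre of the handle of the medium probe (loose, 120 g): a black box 50 mm along the arm, 18 mm square, on the arm's axis 75 mm from the elbow; 125 mm above the bench in the rack. The probe is a 12 mm steel tube bent at a right angle. x points along the arm from elbow to free end, z up.
- long_handle (a point): Centre of the handle of the long probe (loose, 120 g): a black box 50 mm along the arm, 18 mm square, on the arm's axis 75 mm from the elbow; 125 mm above the bench in the rack. The probe is a 12 mm steel tube bent at a right angle. x points along the arm from elbow to free end, z up.
- short_elbow (a point): Elbow of the short probe, where the axes of arm (160 mm) and leg meet; axes as at its handle. The leg points along -z, its flat tip 70 mm below this point: it fits a well 45 mm deep, the arm then being 25 mm above the block.
- medium_elbow (a point): Elbow of the medium probe, where the axes of arm (160 mm) and leg meet; axes as at its handle. The leg points along -z, its flat tip 85 mm below this point: it fits a well 60 mm deep, the arm then being 25 mm above the block.
- long_elbow (a point): Elbow of the long probe, where the axes of arm (160 mm) and leg meet; axes as at its handle. The leg points along -z, its flat tip 100 mm below this point: it fits a well 75 mm deep, the arm then being 25 mm above the block.
- short_tail (a point): Point on the arm axis of the short probe 135 mm from the elbow, which lies over the notch when seated.
- medium_tail (a point): Point on the arm axis of the medium probe 135 mm from the elbow, which lies over the notch when seated.
- long_tail (a point): Point on the arm axis of the long probe 135 mm from the elbow, which lies over the notch when seated.
- holder: Fixed holder for the depth rod: a round foot 60 mm across, tapering to an upright tube 32 mm across with a 20 mm hole, flaring at the top to a mouth 32 mm wide (44 mm outside), 70 mm high. The floor of the hole is 10 mm above the bench. Origin on the bench at its axis.
- holder_mouth (a point): Centre of the holder's mouth, 70 mm above the bench.
- rod_grip (a point): Grip centre of the depth rod (loose, 150 g, upright in the holder): a 12 mm steel rod, 180 mm long overall, whose top 45 mm is a 20 mm square head (135 to 180 mm above the tip). This point is on the axis 155 mm above the tip; x and y are square to the head's faces, z up.
- rod_tip (a point): Centre of the rod's flat lower end.
- bottle_a: Loose amber bottle, 44 mm across, 105 mm high; origin under its centre. A bystander.
- bottle_b: Loose amber bottle like the other. A bystander.
- beaker: Loose glass beaker, 68 mm across, 85 mm high; origin under its centre. A bystander.

How it is judged:
On the way, in this order (a step that is already met when the one before it is completed fails the run):
1. the depth rod's tip touches the floor of the middle well (horizontal distance between rod_tip and well below 0.008 m and z of rod_tip in the frame of well below -0.04 m and (contact force between rod and floor_a above 0.5 N or contact force between rod and floor_b above 0.5 N or contact force between rod and floor_c above 0.5 N)), for 0.1 s.
2. the rod stands in its holder again, let go (horizontal distance between rod_tip and holder_mouth below 0.01 m and z of rod_tip in the frame of holder_mouth below -0.05 m and angle between rod_tip's own z axis and vertical below 0.2 rad and contact force between rod and the fingers below 0.1 N), for 0.2 s.
At the end, for the whole second after the job is handed in: One probe stands in the middle well: elbow 25 +-5 mm above the block and within 8 mm of the well axis, leg upright within 0.06 rad, arm in the notch (10 mm sideways, 5 mm in height). The other probes are within 15 mm of their start; the rod stands in its holder, tip 50 mm or more down (((z of short_elbow in the frame of well between 0.02 and 0.03 m and horizontal distance between short_elbow and well below 0.008 m and horizontal distance between short_tail and notch below 0.01 m and z of short_tail in the frame of notch between -0.005 and 0.005 m and angle between short_elbow's own z axis and vertical below 0.06 rad and distance of each of medium_handle, long_handle from where it was at the start of the episode below 0.015 m) or (z of medium_elbow in the frame of well between 0.02 and 0.03 m and horizontal distance between medium_elbow and well below 0.008 m and horizontal distance between medium_tail and notch below 0.01 m and z of medium_tail in the frame of notch between -0.005 and 0.005 m and angle between medium_elbow's own z axis and vertical below 0.06 rad and distance of each of short_handle, long_handle from where it was at the start of the episode below 0.015 m) or (z of long_elbow in the frame of well between 0.02 and 0.03 m and horizontal distance between long_elbow and well below 0.008 m and horizontal distance between long_tail and notch below 0.01 m and z of long_tail in the frame of notch between -0.005 and 0.005 m and angle between long_elbow's own z axis and vertical below 0.06 rad and distance of each of short_handle, medium_handle from where it was at the start of the episode below 0.015 m)) and horizontal distance between rod_tip and holder_mouth below 0.01 m and z of rod_tip in the frame of holder_mouth below -0.05 m and angle between rod_tip's own z axis and vertical below 0.2 rad); the robot touches nothing.
It fails at once if the first bottle is moved more than 30 mm (distance of bottle_a from where it was at the start of the episode above 0.03 m).
It fails at once if the second bottle is moved more than 30 mm (distance of bottle_b from where it was at the start of the episode above 0.03 m).
It fails at once if the beaker is moved more than 30 mm (distance of beaker from where it was at the start of the episode above 0.03 m).
It also fails if it takes over 67 s, if anything falls off the work surface, if the arm or the gripper's body presses on something with over 40 N, if the wrist force passes 120 N, or if a joint passes its speed limit or range.

### The arm

A 7-joint arm with a two-finger parallel gripper is mounted at the origin on the work surface. World frame = base frame: x ahead of the robot, y to its left, z up, the work surface at z = 0. Lengths are in m, angles in rad, forces in N, time in s.
With the tool pointing down it reaches from about 0.35 to 0.9 m from the base axis. Payload 7.2 kg.
Tool frame: the origin (TCP) lies at the very end of the fingers, on their centre line; the grasp point (between the pads) lies 19 mm behind it (hold_point_z is the distance from the TCP to the grasp point, in m); z points along the fingers, y is the direction in which the jaws open and shut (so a half turn about z gives the same grasp; the last joint's range is limited). The gripper opens to 85 mm and grips with 20 to 120 N. Pads are 22 mm wide; open, the fingers measure 114 mm over their backs; the gripper's body (76 mm by 85 mm) begins 54 mm behind the grasp point. The pads swing forward as they close: fully open they stand 13 mm farther back than shut.
Start: joints at [1.16, 0.411, -0.013, 1.596, 0.006, 1.134, -0.082], TCP at [0.21, -0.589, 0.231] pointing down, gripper open.
Joint ranges: [-2.95, 2.95], [-0.29, 1.99], [-1.47, 1.44], [0.14, 2.54], [-1.03, 4.17], [0.13, 1.85], [-2.86, 2.86]. Speed limits (rad/s): [2.39, 2.39, 3.01, 3.01, 3.14, 3.14, 3.14].

### API

Orientations are given as a unit quaternion [w, x, y, z].
In Python, from cell import * gives the robot as it stands.
- The arm moves only by the tool servo_tool, never from a script. Its argument "targets" is a list of rows, each a list of 7 numbers: the turn, a rotation vector about the world's x, y, z in degrees, then the shift along the world's x, y, z in m, then the closure, from 0 (fully open) to 1 (shut). In form: [[rx, ry, rz, x, y, z, claw], ...]. A call has 1 to 20 rows; each row shifts and turns the commanded pose from where the row before left it; what a row does not reach is not made up. A row lasts 1/8 s, in which the tool goes at most 62.5 mm and 10.7 degrees, less where a joint would pass 70% of its speed; a pose out of reach is approached as far as the arm can. A call is refused whole if a number of a shift passes 0.0625 or a number of a turn 10.7, either way. A call with a gripper value outside its range is refused whole. The fingers move at their own pace and stop on an object; "squeeze" is the grip in N (left out, the last holds). Time passes only in rows, so rows that do not move let the fingers close. It gives the time, the measured TCP pose, the force and the opening at its end, in the units of the state.
- observe(): the state, without advancing time (a new reading comes with each control period).
- camera(name): name is "side" or "top" or "wrist"; returns a dict with "color" (400x640x3 uint8, red, green, blue), "vfov" (degrees; the focal length in pixels is half the picture's height over the tangent of half this angle, whatever the lens; pixels are square), "cx", "cy" (the principal point, pixels), "camera_from_world" (4x4, takes a point from world to camera coordinates); the wrist camera has in their place "tool_from_camera" (4x4, takes a point from camera to tool coordinates, whose origin is the TCP and whose axes are the flange's). Camera axes: x right, y down, z forward; pixel columns grow to the right and rows downward; lengths in m; the calibration is good to about 2 mm. A picture is of the moment at which its call begins: read the wrist's pose just before it. There is no depth.
- close_job(): hands the job in, once; it reports no verdict.
The state is a dict: "time": time; "joints": joint angles; "joint_velocities": joint speeds; "tau": joint torques, N m; "position": TCP position; "eef_rot": TCP orientation; "contact_force": force on the tool from outside, world axes, zero at the start; "wrist_torque": the same for the moment, N m; "width": finger opening in m.
Only numpy, scipy, OpenCV 4.12 (cv2) and the standard library are available. Lean on these libraries where they do the work, as an engineer would, in place of code of your own. Each camera call takes 0.05 s, during which the arm holds its last target. There are 200 camera calls.

## Working session

There is one attempt and no reset: what is moved stays moved. The work goes in short steps, Python scripts to look and compute and a tool call to move; the robot and the scene stay as the last step left them, time stands still between calls to the robot, and variables do not carry over. Pictures are saved under pics/ and viewed, on a budget of 10 in all, crops included, one or two more only if the job needs it, and the job is handed in when it is done.

Besides the shell and the picture viewer there is one more tool, called after "Emit:" in YAML: its name, and indented under it one key for each argument. servo_tool: Moves the arm, as the interface text tells. Its arguments: {"type":"object","properties":{"targets":{"type":"array"},"squeeze":{"type":"number"}},"required":["targets"]}

```bash
mkdir -p pics; ls; python3 - <<'E'
from cell import *
import cv2,numpy as np,pickle
s=observe(); print(s)
for n in ("side","top"):
    c=camera(n); pickle.dump(c,open(f"pics/{n}.pkl","wb"))
    cv2.imwrite(f"pics/{n}0.png",c["color"][:,:,::-1]); print(n,c["vfov"],c["cx"],c["cy"],c["camera_from_world"])
E
```

```text
pics
{'time': 0.0, 'joints': array([ 1.15981258,  0.41191578, -0.0127251 ,  1.597095  ,  0.00560375,
        1.13429932, -0.08217937]), 'joint_velocities': array([ 8.01782220e-04, -4.14134982e-04, -1.89493212e-04,  4.28972816e-04,
       -5.48881564e-05,  1.66711020e-03, -1.70073939e-04]), 'tau': array([-1.07787782e-03, -6.00623059e+01,  6.81471974e-01, -2.99407053e+01,
        1.37740042e-02,  1.07547684e-02, -4.88799955e-06]), 'position': array([ 0.20985745, -0.58815775,  0.23042226]), 'eef_rot': array([-8.16476884e-04,  9.85342942e-01,  1.70583056e-01, -2.01161950e-04]), 'contact_force': array([ 0.36037006, -0.35023737, -0.52744079]), 'wrist_torque': array([ 0.01888656, -0.00503735, -0.03139408]), 'width': 0.08545718795182175}
side 46.329484734557944 326.0901909709048 207.49023998285824 [[-8.16656346e-01 -5.77124261e-01  2.85914625e-05  4.74338728e-01]
 [-4.34215870e-01  6.14402018e-01 -6.58761519e-01  3.33089520e-01]
 [ 3.80169688e-01 -5.37994190e-01 -7.52351819e-01  8.24949493e-01]
 [ 0.00000000e+00  0.00000000e+00  0.00000000e+00  1.00000000e+00]]
top 52.77614091793749 323.6308289070847 196.21746754199944 [[-0.00800255 -0.99984936  0.01540176  0.00921634]
 [-0.98625553  0.00534991 -0.16514058  0.61137646]
 [ 0.1650333  -0.01651162 -0.98614977  1.09483089]
 [ 0.          0.          0.          1.        ]]
```

View pics/top0.png

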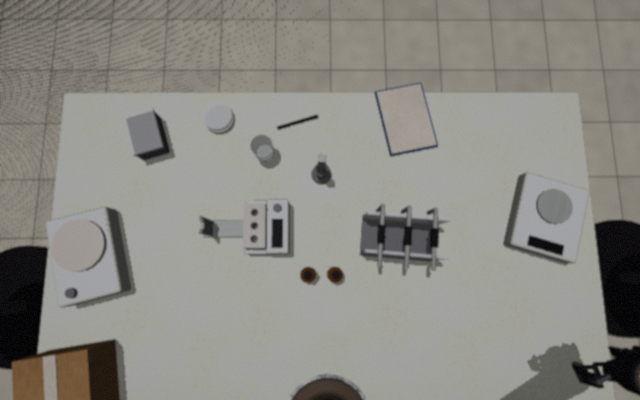

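View pics/side0.png

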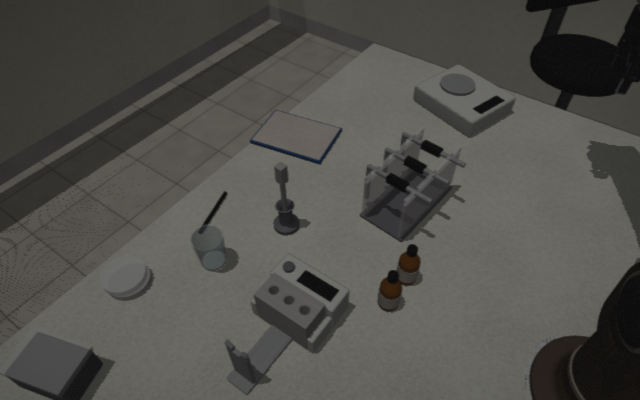

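The top view shows the heater's wells near (254,225) and the post near (208,227). The rod is near (322,165), the rack near (400,240), and the bottles are at (308,275) and (335,275). I'll enlarge both views.

```bash
cat > h.py <<'E'
import numpy as np,cv2,pickle
from scipy.spatial.transform import Rotation as R
def ray(c,u,v):
    f=200/np.tan(np.radians(c["vfov"]/2)); T=np.linalg.inv(c["camera_from_world"])
    d=T[:3,:3]@np.array([(u-c["cx"])/f,(v-c["cy"])/f,1.]); return T[:3,3],d
def atz(c,u,v,z):
    o,d=ray(c,u,v); return o+d*(z-o[2])/d[2]
def proj(c,p):
    f=200/np.tan(np.radians(c["vfov"]/2)); q=c["camera_from_world"]@np.append(p,1.)
    return np.array([c["cx"]+f*q[0]/q[2],c["cy"]+f*q[1]/q[2]])
def crop(img,u0,v0,u1,v1,s,name,gain=1.6):
    k=cv2.resize(img[v0:v1,u0:u1,::-1],None,fx=s,fy=s,interpolation=cv2.INTER_CUBIC)
    k=np.clip(k*gain,0,255).astype(np.uint8)
    for u in range((u0+19)//20*20,u1,20):
        cv2.line(k,(int((u-u0)*s),0),(int((u-u0)*s),6),(0,0,255),1); cv2.putText(k,str(u),(int((u-u0)*s)+2,14),0,.4,(0,0,255),1)
    for v in range((v0+19)//20*20,v1,20):
        cv2.line(k,(0,int((v-v0)*s)),(6,int((v-v0)*s)),(0,0,255),1); cv2.putText(k,str(v),(8,int((v-v0)*s)+4),0,.4,(0,0,255),1)
    cv2.imwrite(name,k)
def wcam(s,c):
    "4x4 camera_from_world for wrist"
    T=np.eye(4);w=s["eef_rot"];T[:3,:3]=R.from_quat([w[1],w[2],w[3],w[0]]).as_matrix();T[:3,3]=s["position"]
    c["camera_from_world"]=np.linalg.inv(T@c["tool_from_camera"]); return c
E
python3 - <<'E'
from h import *
for n,b,s in (("top",(190,140,455,290),3),("side",(215,120,475,395),2.15)):
    c=pickle.load(open(f"pics/{n}.pkl","rb")); crop(c["color"],*b,s,f"pics/{n}1.png")
E
```

```text
(no output)
```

View pics/top1.png

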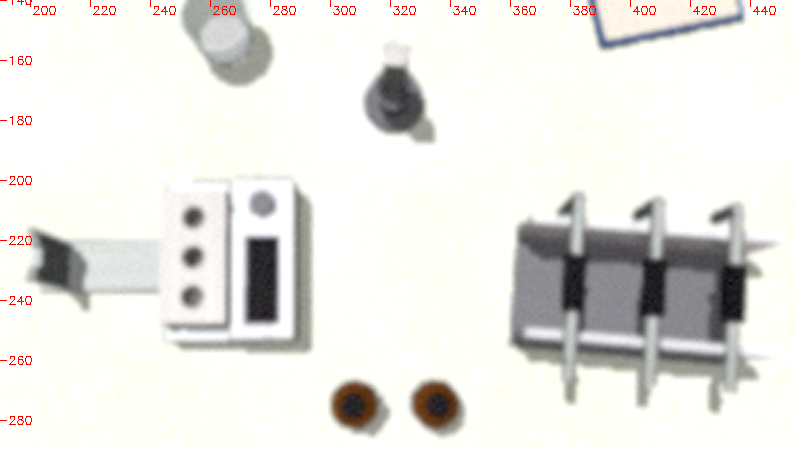

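View pics/side1.png

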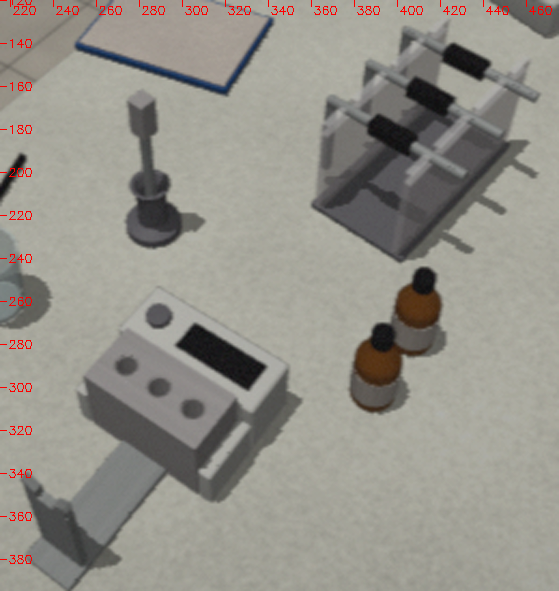

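Measured from the crops: the top view has the wells at (254.3,212.3), (254.3,225.7) and (254,238.7), the rod head top at about (322.3,157.3), and the handles at (381.3,234.7), (407.7,235.7) and (434.3,237.3). The side view has the wells at (273.6,289.8), (289,300) and (304.8,309.8), with the rod head at about (280.6,165).

```bash
python3 - <<'E'
from h import *
t=pickle.load(open("pics/top.pkl","rb"));s=pickle.load(open("pics/side.pkl","rb"))
np.set_printoptions(precision=4,suppress=True)
print(ray(t,0,0)[0],ray(s,0,0)[0])
def tri(a,b):
    o1,d1=ray(t,*a);o2,d2=ray(s,*b); d1/=np.linalg.norm(d1);d2/=np.linalg.norm(d2)
    k=np.linalg.lstsq(np.c_[d1,-d2],o2-o1,rcond=None)[0]; p,q=o1+k[0]*d1,o2+k[1]*d2
    return (p+q)/2,np.linalg.norm(p-q)
def S(x,y): return 215+x/2.15,120+y/2.15
def T(x,y): return 190+x/3,140+y/3
for n,a,b,z in (("w1",(193,217),(126,365),.085),("w0",(193,257),(159,387),.085),("w2",(192,296),(193,408),.085),
  ("rodtop",(397,50),(141,97),.19),("mouth",(396,100),(150,183),.07),("h1",(574,284),(393,133),.13),("h2",(653,287),(430,96),.13),("h3",(733,292),(466,61),.13),
  ("cap1",(354,405),(383,335),.105),("cap2",(437,405),(424,279),.105),("beaker",(225,40),(0,240),.085)):
    print(n,atz(t,*T(*a),z),atz(s,*S(*b),z),*tri(T(*a),S(*b)))
for n,a,z in (("e1",(580,198),.131),("e2",(657,202),.131),("e3",(738,208),.131),("t1",(569,397),.131),("t2",(649,388),.131),("t3",(730,388),.131)): print(n,atz(t,*T(*a),z))
E
```

```text
[0.4224 0.024  1.1805] [0.2184 0.5129 0.8401]
w1 [0.5621 0.1953 0.085 ] [0.5622 0.1955 0.085 ] [0.5622 0.1953 0.0848] 0.00023096250923421605
w0 [0.5256 0.1945 0.085 ] [0.5256 0.196  0.085 ] [0.5261 0.195  0.083 ] 0.0006165267556510685
w2 [0.4905 0.1947 0.085 ] [0.4899 0.1952 0.085 ] [0.4904 0.1948 0.0839] 0.00024524613897967224
rodtop [0.6897 0.0099 0.19  ] [0.6868 0.0085 0.19  ] [0.6882 0.0091 0.1902] 0.003215203127082892
mouth [0.6737 0.0095 0.07  ] [0.6857 0.009  0.07  ] [0.6764 0.0121 0.0776] 0.009972475034991882
h1 [ 0.4957 -0.1432  0.13  ] [ 0.4947 -0.1416  0.13  ] [ 0.4957 -0.1436  0.1278] 0.00034405708662748203
h2 [ 0.4926 -0.2119  0.13  ] [ 0.4899 -0.2096  0.13  ] [ 0.4921 -0.2131  0.1262] 0.0016450244122475457
h3 [ 0.4878 -0.2816  0.13  ] [ 0.4842 -0.279   0.13  ] [ 0.487  -0.2833  0.1257] 0.002435767967319111
cap1 [0.3934 0.0486 0.105 ] [0.3912 0.053  0.105 ] [0.3931 0.0487 0.098 ] 0.00039733502628667267
cap2 [ 0.3928 -0.0239  0.105 ] [ 0.3908 -0.0201  0.105 ] [ 0.3924 -0.0242  0.0992] 0.0005477677609943945
beaker [0.7283 0.1688 0.085 ] [0.7482 0.1585 0.085 ] [0.7255 0.1684 0.1105] 0.009933981519065778
e1 [ 0.571  -0.1507  0.131 ]
e2 [ 0.5671 -0.2184  0.131 ]
e3 [ 0.5613 -0.2896  0.131 ]
t1 [ 0.3993 -0.1357  0.131 ]
t2 [ 0.4063 -0.2046  0.131 ]
t3 [ 0.4057 -0.2743  0.131 ]
```

```bash
python3 - <<'E'
from h import *
from cell import *
np.set_printoptions(precision=4,suppress=True)
t=pickle.load(open("pics/top.pkl","rb"))
for e in ([.565,-.1505],[.561,-.218],[.556,-.289]):
    print([ (3*(proj(t,[*e,z])-[190,140])).round(0) for z in (.125,.055,.04,.025)])
s=observe();c=camera("wrist");print(c["tool_from_camera"],c["vfov"],c["cx"],c["cy"])
E
```

```text
[array([579., 206.]), array([567., 216.]), array([565., 218.]), array([562., 220.])]
[array([655., 210.]), array([639., 220.]), array([635., 221.]), array([632., 223.])]
[array([736., 215.]), array([714., 224.]), array([710., 226.]), array([706., 228.])]
[[ 0.0002 -0.9481 -0.3179  0.0826]
 [ 1.     -0.0001  0.0009  0.0009]
 [-0.0009 -0.3179  0.9481 -0.1438]
 [ 0.      0.      0.      1.    ]] 59.64979795791295 321.6296822022854 199.0092351665003
```

Emit:
servo_tool:
  targets:
    - [0,0,-2.4,0.02,0.02,0.01,0]
    - [0,0,-2.4,0.04,0.04,0.01,0]
    - [0,0,-2.4,0.04,0.04,0.01,0]
    - [0,0,-2.4,0.04,0.04,0.01,0]
    - [0,0,-2.4,0.04,0.04,0.01,0]
    - [0,0,-2.4,0.04,0.04,0.01,0]
    - [0,0,-2.4,0.04,0.04,0.01,0]
    - [0,0,-2.4,0.04,0.04,0.01,0]
    - [0,0,-2.4,0.04,0.04,0.01,0]
    - [0,0,-2.4,0.04,0.03,0.01,0]
    - [0,0,0,0.02,0.01,0,0]
    - [0,0,0,0,0,0,0]
    - [0,0,0,0,0,0,0]

```text
time: 1.78
position: [0.6091, -0.2097, 0.3308]
eef_rot: [0.0, 0.999, -0.039, -0.001]
contact_force: [-0.7, -0.1, 0.4]
width: 0.0851
```

```bash
python3 - <<'E'
from h import *
from cell import *
s=observe();c=wcam(s,camera("wrist"));pickle.dump(c,open("pics/w1.pkl","wb"));print(s["position"],s["eef_rot"],s["joints"])
crop(c["color"],0,0,640,400,1.25,"pics/w1.png",1.4)
E
```

```text
[ 0.60913167 -0.20968943  0.33083894] [ 2.56451166e-04  9.99254438e-01 -3.86016984e-02 -6.41134771e-04] [ 0.37245487  0.3939209  -0.16864961  1.39213668  0.06664646  1.36219841
 -1.44541117]
```

View pics/w1.png

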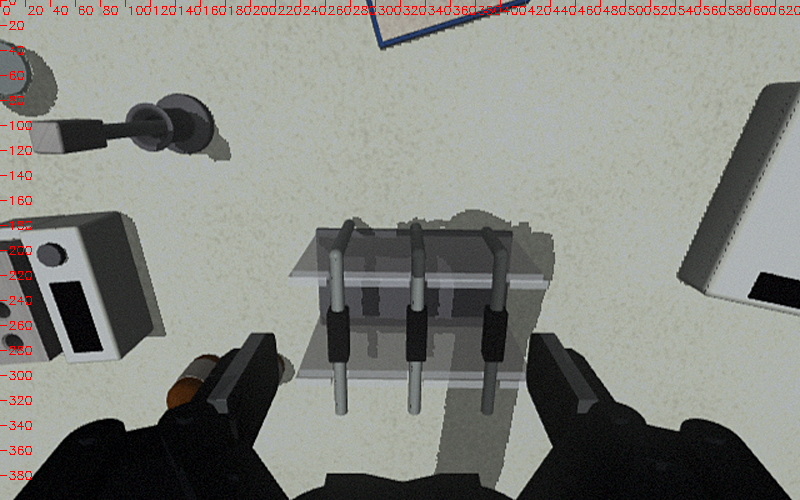

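Wrist view: elbows at about (268,202), (334,204) and (398,206). Leg tips are at about (278,178), (334,181) and (390,184), and handles at (271,268), (333,267) and (395,267). The rod and holder are at upper left, with the mouth near (120,102). Next I compare the leg tips with predictions for each length and refine the holder and rack poses.

```bash
python3 - <<'E'
from h import *
np.set_printoptions(precision=4,suppress=True)
c=pickle.load(open("pics/w1.pkl","rb"))
E=[(268,201.6),(333.6,204),(398,205.6)];Hd=[(271,267),(333,267),(395,267)];Tl=[(273,326),(331,326),(390,326)]
for e,h,t in zip(E,Hd,Tl):
    pe=atz(c,*e,.129);ph=atz(c,*h,.133);pt=atz(c,*t,.128)
    d=ph-pe;print("elb",pe,"hand",ph,"tail",pt,"ang",np.degrees(np.arctan2(*(pt-pe)[[1,0]])), "len",np.linalg.norm(pt-pe))
    q=ph[:2]+75*.001*((pe-pt)/np.linalg.norm(pe-pt))[:2]
    print("  tips",[proj(c,[*q,z]).round(0) for z in (.055,.04,.025)])
print("mouth",atz(c,120,101.6,.07),"rodtop",atz(c,36,109.6,.19),"foot",atz(c,155,99,.012))
E
```

```text
elb [ 0.5776 -0.1518  0.129 ] hand [ 0.5027 -0.1463  0.133 ] tail [ 0.4208 -0.1378  0.128 ] ang 174.8969596535808 len 0.15741872475041804
  tips [array([277., 182.]), array([279., 179.]), array([280., 176.])]
elb [ 0.5696 -0.2201  0.129 ] hand [ 0.4974 -0.2146  0.133 ] tail [ 0.4154 -0.2069  0.128 ] ang 175.07431419917137 len 0.15479578976134206
  tips [array([332., 182.]), array([332., 179.]), array([331., 176.])]
elb [ 0.5626 -0.2876  0.129 ] hand [ 0.4921 -0.2829  0.133 ] tail [ 0.4099 -0.2771  0.128 ] ang 176.08354362601057 len 0.15305986520418943
  tips [array([386., 182.]), array([384., 179.]), array([382., 176.])]
mouth [0.6882 0.0092 0.07  ] rodtop [0.6885 0.01   0.19  ] foot [ 0.6874 -0.0038  0.012 ]
```

Leg tips step down in the image one size per probe, so from +y to −y they're long, medium, short. Next I go above the rod.

Emit:
servo_tool:
  targets:
    - [0,0,0,0.01,0.03,0,0]
    - [0,0,0,0.02,0.05,-0.01,0]
    - [0,0,0,0.02,0.05,-0.01,0]
    - [0,0,0,0.02,0.05,-0.01,0]
    - [0,0,0,0.009,0.039,0,0]
    - [0,0,0,0,0,0,0]
    - [0,0,0,0,0,0,0]

```text
time: 2.7
position: [0.6887, 0.0084, 0.3015]
eef_rot: [0.001, 0.999, -0.039, 0.0]
contact_force: [0.1, -0.5, 1.2]
width: 0.0854
```

```bash
python3 - <<'E'
from h import *
from cell import *
s=observe();c=wcam(s,camera("wrist"));pickle.dump(c,open("pics/w2.pkl","wb"));print(s["position"],s["eef_rot"],s["joints"])
crop(c["color"],0,0,640,400,1.25,"pics/w2.png",1.4)
E
```

```text
[0.68873919 0.00841654 0.30147123] [ 6.51950015e-04  9.99242524e-01 -3.89095577e-02  1.25992515e-05] [ 0.05949272  0.49358553 -0.22518585  1.31190687  0.11000092  1.34821072
 -1.81259855]
```

View pics/w2.png

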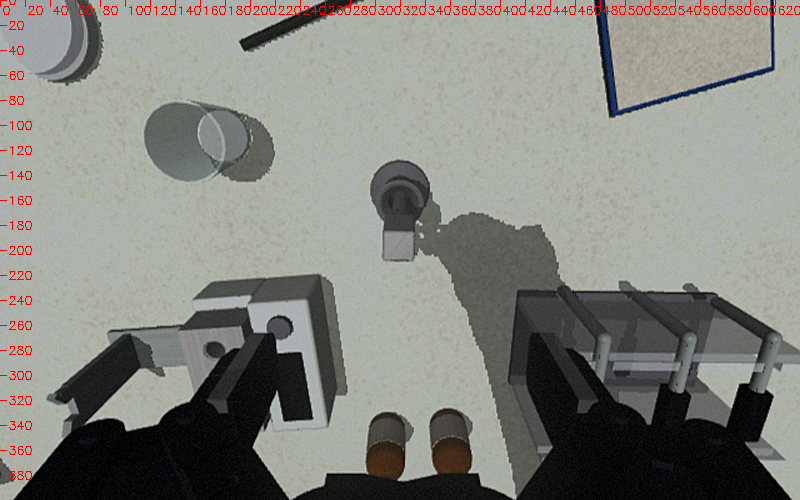

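The head's top face runs from (384,231) to (413,261) in the crop, square to the image axes, so its yaw matches the tool's. Full-image centre is (318.8,196.4).

```bash
python3 - <<'E'
from h import *
np.set_printoptions(precision=4,suppress=True)
c=pickle.load(open("pics/w2.pkl","rb"))
print("rodtop",atz(c,318.8,196.4,.19),"mouth",atz(c,402/1.25,193/1.25,.07),"foot",atz(c,400/1.25,190/1.25,0.012))
k=[atz(c,x/1.25,y/1.25,.19) for x,y in ((386,231),(412,231),(414,260),(383,261))];print(np.array(k))
print("well+",atz(c,214.5/1.25,350/1.25,.085))
g=cv2.cvtColor(c["color"],cv2.COLOR_RGB2GRAY)
m=(g[180:212,300:340]>int(.5*(g[196,319]+g[178,319]))).astype(np.uint8)
print("bg",g[196,319],g[196,300],g[181,319])
# bright-face minimum rectangle from Otsu over table threshold
hsv=c["color"][178:216,298:342].astype(int); 
for r in hsv.sum(2)[::3]//3: print(' '.join(map(str,r[::2])))
E
```

```text
rodtop [0.6884 0.0098 0.19  ] mouth [0.6971 0.0067 0.07  ] foot [0.6888 0.0092 0.012 ]
[[0.6983 0.0166 0.19  ]
 [0.697  0.0008 0.19  ]
 [0.6782 0.0009 0.19  ]
 [0.6791 0.0202 0.19  ]]
well+ [0.5645 0.1945 0.085 ]
bg 101 120 49
124 124 128 126 137 45 43 48 47 43 44 46 42 45 47 43 39 61 102 104 69 71
126 124 126 127 106 42 49 49 45 47 45 42 44 48 44 46 35 75 67 63 67 70
125 126 119 125 73 52 61 59 56 55 54 55 43 42 45 45 38 71 73 61 71 67
123 126 123 127 69 108 107 106 102 103 105 104 105 100 102 101 93 56 68 133 103 67
127 127 128 127 70 104 102 101 105 106 103 106 101 102 102 102 89 70 70 106 105 68
122 125 125 123 74 103 104 105 106 104 105 97 102 104 104 101 90 72 72 70 67 72
124 118 121 125 71 105 105 104 105 104 101 105 102 101 103 99 85 65 64 64 67 67
122 121 126 123 78 103 101 106 101 97 102 104 96 102 100 103 80 69 62 72 63 65
125 126 123 128 81 105 102 99 102 101 104 100 104 98 99 98 83 62 127 119 98 63
123 122 124 130 78 103 96 98 103 98 100 103 99 95 97 101 80 127 121 120 125 125
122 121 123 127 106 87 87 71 72 52 54 58 56 60 45 96 74 125 127 124 119 120
116 119 127 122 126 116 118 123 121 123 121 123 126 129 122 126 123 119 122 128 122 123
124 126 114 125 123 120 123 126 120 121 122 122 126 121 122 125 127 120 117 118 116 120
```

Emit:
servo_tool:
  targets:
    - [0,0,0,0,0.001,-0.03,0]
    - [0,0,0,0,0,-0.045,0]
    - [0,0,0,0,0,-0.045,0]
    - [0,0,0,0,0,-0.025,0]
    - [0,0,0,0,0,-0.01,0]
    - [0,0,0,0,0,0,0.5]
    - [0,0,0,0,0,0,1]
    - [0,0,0,0,0,0,1]
    - [0,0,0,0,0,0,1]
    - [0,0,0,0,0,0,1]
    - [0,0,0,0,0,0,1]
  squeeze: 50

```text
time: 4.12
position: [0.6896, 0.0112, 0.1474]
eef_rot: [0.0, 0.999, -0.038, 0.001]
contact_force: [0.1, -0.6, 6.4]
width: 0.0194
```

Emit:
servo_tool:
  targets:
    - [0,0,0,0,0,0.01,1]
    - [0,0,0,0,0,0.03,1]
    - [0,0,0,0,0,0.035,1]
    - [0,0,0,0,0,0.03,1]
    - [0,0,0,0,0,0.01,1]
    - [0,0,0,0,0,0,1]
    - [0,0,0,0,0,0,1]

```text
time: 5.0
position: [0.6883, 0.0113, 0.2595]
eef_rot: [0.0, 0.999, -0.038, -0.001]
contact_force: [-0.6, 0.2, -1.6]
width: 0.0194
```

Emit:
servo_tool:
  targets:
    - [0,0,0,-0.01,0.012,0,1]
    - [0,0,0,-0.03,0.035,0,1]
    - [0,0,0,-0.035,0.04,0,1]
    - [0,0,0,-0.035,0.04,0,1]
    - [0,0,0,-0.03,0.035,0,1]
    - [0,0,0,-0.015,0.016,0,1]
    - [0,0,0,-0.006,0.006,0,1]
    - [0,0,0,0,0,0,1]
    - [0,0,0,0,0,0,1]

```text
time: 6.12
position: [0.5291, 0.1938, 0.261]
eef_rot: [0.0, 0.999, -0.039, 0.0]
contact_force: [0.0, -0.9, -1.4]
width: 0.0195
```

```bash
python3 - <<'E'
from h import *
from cell import *
s=observe();c=wcam(s,camera("wrist"));pickle.dump(c,open("pics/w3.pkl","wb"));print(s["position"],s["eef_rot"],s["joints"])
t=camera("top")["color"];d=camera("side")["color"]
k=np.zeros((400,800,3),np.uint8)
crop(c["color"],160,40,480,300,1.25,"pics/a.png",1.4);crop(d,250,180,350,340,2.5,"pics/b.png",1.6);crop(t,220,130,290,260,2,"pics/c.png",1.6)
x=0
for n in "abc":
    i=cv2.imread(f"pics/{n}.png");k[:i.shape[0],x:x+i.shape[1]]=i;x+=i.shape[1]
cv2.imwrite("pics/w3.png",k)
E
```

```text
[0.52907861 0.19380471 0.26103832] [ 3.26788977e-04  9.99229253e-01 -3.92529393e-02  2.98970866e-05] [-0.1831487   0.30357831 -0.32119151  1.69275955  0.1036715   1.16215599
 -2.1812494 ]
```

View pics/w3.png

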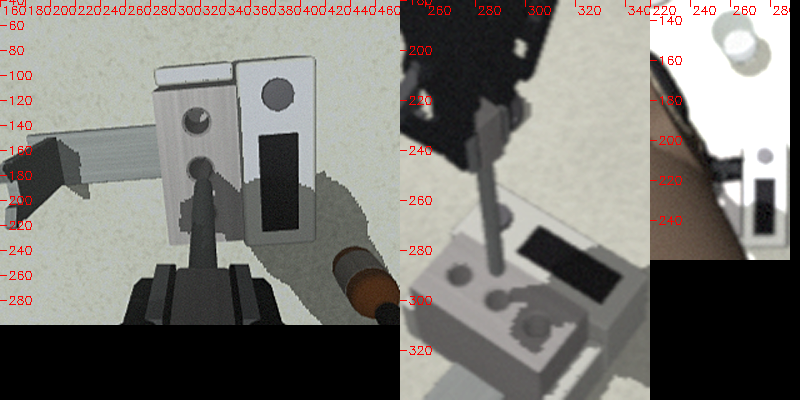

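```bash
python3 - <<'E'
from h import *
np.set_printoptions(precision=4,suppress=True)
c=pickle.load(open("pics/w3.pkl","rb"));s=pickle.load(open("pics/side.pkl","rb"))
W=lambda x,y:(160+x/1.25,40+y/1.25); S=lambda x,y:(250+(x-400)/2.5,180+y/2.5)
print("well wrist",atz(c,*W(201,168),.085),"w+",atz(c,*W(196.5,121),.085))
print("tip wrist",atz(c,*W(202,177),.1236)," side",atz(s,*S(497,270),.1236))
print("well side",atz(s,*S(498,299),.085))
for z in (.1236,.2):print(proj(s,[.528,.194,z]),proj(c,[.528,.194,z]))
print("wall vertical rod top px seen", S(488,140), "wrist rod mid", W(203,220))
# dark-blob centroids of wells in wrist
g=cv2.cvtColor(c["color"],cv2.COLOR_RGB2GRAY)
print(g[165:190,305:340:2])
E
```

```text
well wrist [0.5294 0.1937 0.085 ] w+ [0.5649 0.1942 0.085 ]
tip wrist [0.5331 0.1927 0.1236]  side [0.525  0.1934 0.1236]
well side [0.5257 0.1951 0.085 ]
[287.2574 287.3937] [320.5267 187.5839]
[284.3631 262.8327] [320.3565 222.1477]
wall vertical rod top px seen (285.2, 236.0) wrist rod mid (322.4, 216.0)
[[116 111 107 109 111 106  89  81  83  76 102 111 110 113 109 111 111 109]
 [118 110 107 111 105  84  59  59  61  42  76 101 113 113 112 116 110 108]
 [117 109 106 116  81  64  50  47  43  39  64  77 113 110 115 111 113 109]
 [118 110 113 106  67  46  38  42  39  41  50  69 104 116 108 111 110 109]
 [116 109 112  84  55  39  46  42  42  51  49  60  86 115 114 112 112 112]
 [117 112 113  75  41  38  41  42  39  49  49  43  81 117 113 111 117 112]
 [116 114 105  69  33  42  38  43  47  47  51  41  72 108 113 112 111 112]
 [117 113  96  65  37  44  44  43  50  48  46  50  55  92 111 112 114 109]
 [118 111  92  57  37  39  42  42  45  51  49  46  43  89 110 109 112 112]
 [112 112  81  47  44  41  43  43  48  51  50  46  39  87 110 113 113 114]
 [116 115  74  48  33  38  43  48  50  43
[... 384 characters left out ...]
 51  58  59  53 114 119]
 [113 110 110  47  58  39  40  46  45  46  50  42  53  57  62  56  92 114]
 [113 115 112  77  82  45  36  49  50  44  46  48  55  62  58  57  59 117]
 [118 112 112 108  88  72  47  47  44  44  38  57  57  58  58  60  56  89]
 [114 117 103 111  91  96  55  46  41  45  40  44  60  60  60  55  58  49]
 [107 113 109 108 108  96  44  43  44  47  41  33  53  53  58  63  59  60]
 [111 118 105 105 110 114  39  48  43  40  41  35  55  58  58  57  59  61]
 [113 114 110 108 109 106  37  42  42  41  41  38  48  58  60  57  59  60]
 [111 113 111 111 111  80  43  47  44  44  35  36  42  59  57  62  59  62]
 [114 114 110 107 113  60  40  43  44  44  41  38  37  58  55  60  54  61]]
```

Emit:
servo_tool:
  targets:
    - [0,0,0,0,0.001,-0.015,1]
    - [0,0,0,0,0,-0.015,1]
    - [0,0,0,0,0,-0.01,1]
    - [0,0,0,0,0,-0.01,1]
    - [0,0,0,0,0,-0.01,1]
    - [0,0,0,0,0,-0.01,1]
    - [0,0,0,0,0,0,1]

```text
time: 7.15
position: [0.5276, 0.1962, 0.1904]
eef_rot: [0.0, 0.999, -0.038, -0.001]
contact_force: [0.2, -0.1, -0.7]
width: 0.0195
```

Emit:
servo_tool:
  targets:
    - [0,0,0,0,0,-0.005,1]
    - [0,0,0,0,0,-0.004,1]
    - [0,0,0,0,0,-0.004,1]
    - [0,0,0,0,0,-0.002,1]
    - [0,0,0,0,0,0,1]

```text
time: 7.78
position: [0.528, 0.1963, 0.1761]
eef_rot: [0.0, 0.999, -0.038, -0.0]
contact_force: [0.4, -0.2, -0.6]
width: 0.0193
```

Emit:
servo_tool:
  targets:
    - [0,0,0,0,0,-0.002,1]
    - [0,0,0,0,0,-0.002,1]
    - [0,0,0,0,0,0,1]

```text
time: 8.15
position: [0.528, 0.1963, 0.1721]
eef_rot: [0.0, 0.999, -0.038, -0.0]
contact_force: [-0.4, 0.4, -1.2]
width: 0.0193
```

Still free at TCP z 0.172, so the well isn't 45 mm deep (floor contact would be at about 0.177). Next is the 60 mm level, expected at about 0.162.

Emit:
servo_tool:
  targets:
    - [0,0,0,0,0,-0.004,1]
    - [0,0,0,0,0,-0.003,1]
    - [0,0,0,0,0,-0.002,1]
    - [0,0,0,0,0,-0.002,1]
    - [0,0,0,0,0,0,1]

```text
time: 8.78
position: [0.528, 0.1963, 0.1611]
eef_rot: [0.0, 0.999, -0.038, -0.0]
contact_force: [0.3, -0.2, -2.0]
width: 0.0194
```

Emit:
servo_tool:
  targets:
    - [0,0,0,0,0,-0.002,1]
    - [0,0,0,0,0,-0.002,1]
    - [0,0,0,0,0,-0.002,1]
    - [0,0,0,0,0,0,1]

```text
time: 9.28
position: [0.528, 0.1963, 0.1551]
eef_rot: [0.0, 0.999, -0.038, -0.0]
contact_force: [0.3, 0.3, -1.5]
width: 0.0198
```

Emit:
servo_tool:
  targets:
    - [0,0,0,0,0,-0.003,1]
    - [0,0,0,0,0,-0.002,1]
    - [0,0,0,0,0,-0.001,1]
    - [0,0,0,0,0,-0.001,1]
    - [0,0,0,0,0,0,1]

```text
time: 9.9
position: [0.528, 0.1963, 0.1482]
eef_rot: [0.0, 0.999, -0.038, -0.0]
contact_force: [-0.7, 0.5, -0.9]
width: 0.0194
```

Emit:
servo_tool:
  targets:
    - [0,0,0,0,0,-0.001,1]
    - [0,0,0,0,0,-0.001,1]
    - [0,0,0,0,0,-0.001,1]
    - [0,0,0,0,0,0,1]

```text
time: 10.4
position: [0.5288, 0.1966, 0.1473]
eef_rot: [-0.0, 0.999, -0.038, 0.001]
contact_force: [-2.9, -2.7, 13.9]
width: 0.0198
```

Floor contact is 14 N at TCP z 0.1473, against 0.1474 when the rod stood on the holder floor 10 mm above the bench. So the middle well is 75 mm deep and the long probe fits. Now the rod goes back.

Emit:
servo_tool:
  targets:
    - [0,0,0,0,0,0,1]
    - [0,0,0,0,0,0.015,1]
    - [0,0,0,0,0,0.035,1]
    - [0,0,0,0,0,0.035,1]
    - [0,0,0,0,0,0.025,1]
    - [0,0,0,0,0,0.007,1]
    - [0,0,0,0.02,-0.022,0,1]
    - [0,0,0,0.035,-0.04,0,1]
    - [0,0,0,0.035,-0.04,0,1]
    - [0,0,0,0.035,-0.04,0,1]
    - [0,0,0,0.025,-0.03,0,1]
    - [0,0,0,0.011,-0.013,0,1]
    - [0,0,0,0,0,0,1]
    - [0,0,0,0,0,0,1]

```text
time: 12.15
position: [0.6882, 0.0136, 0.2622]
eef_rot: [-0.001, 0.999, -0.037, -0.0]
contact_force: [-0.2, 1.1, -1.1]
width: 0.0197
```

Emit:
servo_tool:
  targets:
    - [0,0,0,0.0,-0.0025,-0.02,1]
    - [0,0,0,0,0,-0.02,1]
    - [0,0,0,0,0,-0.02,1]
    - [0,0,0,0,0,-0.02,1]
    - [0,0,0,0,0,-0.02,1]
    - [0,0,0,0,0,-0.01,1]
    - [0,0,0,0,0,0,1]

```text
time: 13.02
position: [0.6886, 0.009, 0.1514]
eef_rot: [0.0, 0.999, -0.038, -0.001]
contact_force: [-0.4, -0.2, -1.0]
width: 0.0195
```

Emit:
servo_tool:
  targets:
    - [0,0,0,0,0,-0.003,1]
    - [0,0,0,0,0,0,0.5]
    - [0,0,0,0,0,0,0]
    - [0,0,0,0,0,0,0]
    - [0,0,0,0,0,0,0]
    - [0,0,0,0,0,0.02,0]
    - [0,0,0,0,0,0.04,0]
    - [0,0,0,0,0,0.05,0]
    - [0,0,0,0,0,0.04,0]

```text
time: 14.15
position: [0.6894, 0.009, 0.3034]
eef_rot: [-0.0, 0.999, -0.038, 0.002]
contact_force: [1.2, 0.2, 0.2]
width: 0.0852
```

Emit:
servo_tool:
  targets:
    - [0,0,10.55,0,0,0,0]
    - [0,0,10.55,-0.01,-0.01,0,0]
    - [0,0,10.55,-0.015,-0.01,0,0]
    - [0,0,10.55,-0.015,-0.01,0,0]
    - [0,0,10.55,-0.015,-0.01,0,0]
    - [0,0,10.55,-0.015,-0.01,0,0]
    - [0,0,10.55,-0.015,-0.01,0,0]
    - [0,0,10.55,-0.015,-0.015,0,0]
    - [0,0,10.55,-0.015,-0.015,0,0]
    - [0,0,10.55,-0.015,-0.01,0,0]
    - [0,0,10.55,-0.015,-0.01,0,0]
    - [0,0,10.55,-0.015,-0.01,0,0]
    - [0,0,10.55,-0.015,-0.015,0,0]
    - [0,0,10.55,-0.015,-0.01,0,0]
    - [0,0,10.55,0,-0.01,0,0]
    - [0,0,10.55,0,0,0,0]
    - [0,0,10.55,0,0,0,0]
    - [0,0,0,0,0,0,0]
    - [0,0,0,0,0,0,0]

```text
time: 16.52
position: [0.4992, -0.1463, 0.3]
eef_rot: [0.0, 0.046, 0.999, -0.0]
contact_force: [-0.9, -0.1, -0.9]
width: 0.0854
```

```bash
python3 - <<'E'
from h import *
from cell import *
s=observe();c=wcam(s,camera("wrist"));pickle.dump(c,open("pics/w4.pkl","wb"));print(s["time"],s["position"],s["eef_rot"],s["joints"])
d=camera("side")["color"]
crop(c["color"],0,0,640,400,.85,"pics/a.png",1.4);crop(d,240,130,330,270,2.7,"pics/b.png",1.6)
k=np.zeros((380,800,3),np.uint8);x=0
for n in "ab":
    i=cv2.imread(f"pics/{n}.png")[:380,:800-x];k[:i.shape[0],x:x+i.shape[1]]=i;x+=i.shape[1]
cv2.imwrite("pics/w4.png",k)
E
```

```text
16.525 [ 0.49917435 -0.14626676  0.29999939] [ 3.78482661e-04  4.58197031e-02  9.98949610e-01 -2.95590347e-04] [ 0.8349261   0.26373116 -0.77872857  1.71353649  0.19520711  1.24326787
  1.48952787]
```

View pics/w4.png

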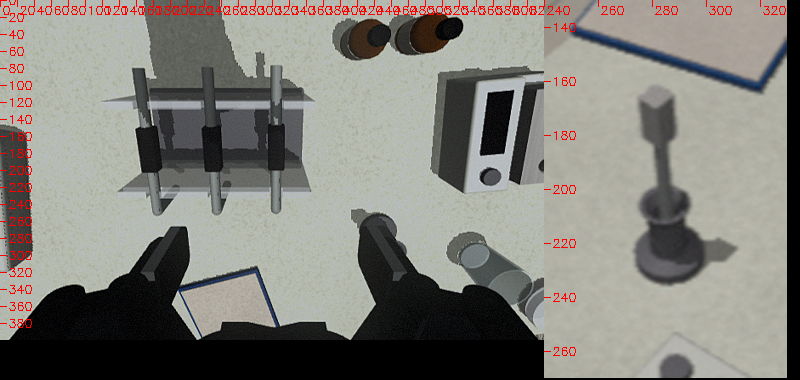

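The rod stands upright in its holder. Probe 1's handle is centred near (325,173) in the full wrist image, with its arm parallel to the image columns.

```bash
python3 - <<'E'
from h import *
np.set_printoptions(precision=4,suppress=True)
c=pickle.load(open("pics/w4.pkl","rb"))
g=cv2.cvtColor(c["color"],cv2.COLOR_RGB2GRAY)
m=(g<40).astype(np.uint8);n,l,st,ce=cv2.connectedComponentsWithStats(m)
for i in range(1,n):
    if 300<st[i,4]<4000: print(st[i],ce[i])
for u,v in ((325.3,173),(325.3,148),(325.3,200)): print(atz(c,u,v,.134))
print(atz(c,325,78,.128),atz(c,324.5,246,.128))
print("axis",proj(c,[.4992,-.1463,.125]),proj(c,[.47,-.1436,.134]),proj(c,[.52,-.1482,.134]))
E
```

```text
[ 464   15   81   49 2707] [502.8205  39.184 ]
[ 400   23   60   47 1910] [430.8147  46.0864]
[ 516   93   44  133 3739] [536.5713 153.3776]
[ 599   98   41  119 1692] [615.4563 154.2299]
[176 103  64   9 331] [208.2719 106.1269]
[ 565  106   40   77 2162] [583.877  143.8617]
[ 0.4978 -0.1436  0.134 ]
[ 0.4749 -0.1416  0.134 ]
[ 0.5238 -0.1459  0.134 ]
[ 0.4161 -0.1366  0.128 ] [ 0.5741 -0.1511  0.128 ]
axis [322.4683 172.3123] [322.5241 142.7051] [322.4682 196.4223]
```

Emit:
servo_tool:
  targets:
    - [0,0,0,-0.002,0.0026,0,0.5]
    - [0,0,0,0,0,-0.03,0.5]
    - [0,0,0,0,0,-0.04,0.5]
    - [0,0,0,0,0,-0.04,0.5]
    - [0,0,0,0,0,-0.03,0.5]
    - [0,0,0,0,0,-0.01,0.5]
    - [0,0,0,0,0,0,0.5]

```text
time: 17.5
position: [0.4971, -0.1433, 0.1494]
eef_rot: [-0.0, 0.044, 0.999, 0.0]
contact_force: [0.4, -0.7, 0.2]
width: 0.0429
```

```bash
python3 - <<'E'
from h import *
from cell import *
np.set_printoptions(precision=4,suppress=True)
s=observe();c=wcam(s,camera("wrist"));pickle.dump(c,open("pics/w5.pkl","wb"));print(s["time"],s["position"],s["eef_rot"],s["width"],s["contact_force"])
p=s["position"]; print(proj(c,[p[0],p[1],.134]))
crop(c["color"],160,60,480,330,2,"pics/w5.png",1.5)
E
```

```text
17.5 [ 0.4971 -0.1433  0.1494] [-0.0002  0.0437  0.999   0.0002] 0.042876550182235774 [ 0.4144 -0.7206  0.21  ]
[322.7585 249.8839]
```

View pics/w5.png

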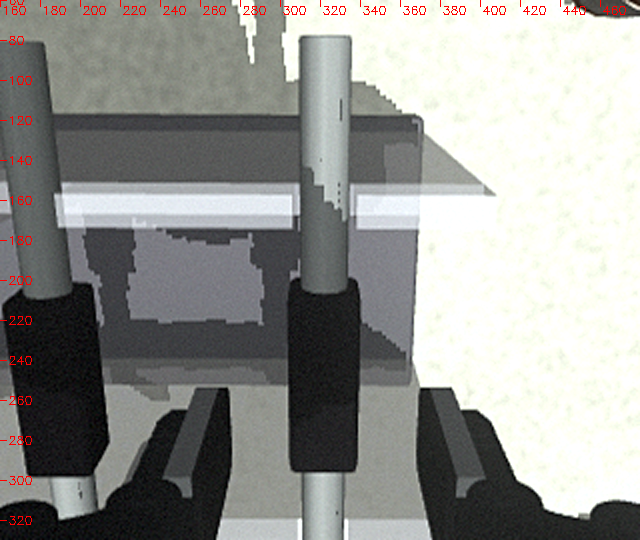

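The handle is centred between the jaws, with its top face spanning rows ~203–295 against 250 for the TCP axis, and it's parallel to them. I'll descend and grip.

Emit:
servo_tool:
  targets:
    - [0,0,0,0,0,-0.02,0.5]
    - [0,0,0,0,0,-0.016,0.5]
    - [0,0,0,0,0,-0.007,0.5]
    - [0,0,0,0,0,0,0.7]
    - [0,0,0,0,0,0,1]
    - [0,0,0,0,0,0,1]
    - [0,0,0,0,0,0,1]
    - [0,0,0,0,0,0,1]
  squeeze: 80

```text
time: 18.55
position: [0.4975, -0.1436, 0.1068]
eef_rot: [0.0, 0.044, 0.999, -0.0]
contact_force: [0.1, 0.2, 3.5]
width: 0.0168
```

Emit:
servo_tool:
  targets:
    - [0,0,0,0,0,0.01,1]
    - [0,0,0,0,0,0.025,1]
    - [0,0,0,0,0,0.035,1]
    - [0,0,0,0,0,0.035,1]
    - [0,0,0,0,0,0.015,1]
    - [0,0,0,0,0,0,1]

```text
time: 19.3
position: [0.4972, -0.1438, 0.2267]
eef_rot: [0.001, 0.044, 0.999, -0.0]
contact_force: [-1.1, 0.3, -2.6]
width: 0.0169
```

Emit:
servo_tool:
  targets:
    - [0,0,0,0.002,0.015,0,1]
    - [0,0,0,0.003,0.035,0,1]
    - [0,0,-5,0.003,0.045,0,1]
    - [0,0,-8,0.003,0.045,0,1]
    - [0,0,-9,0.003,0.045,0,1]
    - [0,0,-9,0.003,0.045,0,1]
    - [0,0,-9,0.003,0.045,0,1]
    - [0,0,-9,0.003,0.045,0,1]
    - [0,0,-9,0.003,0.045,0,1]
    - [0,0,-9,0.003,0.03,0,1]
    - [0,0,-9,0,0.015,0,1]
    - [0,0,-6,0,0.004,0,1]
    - [0,0,-2.5,0,0,0,1]
    - [0,0,0,0,0,0,1]
    - [0,0,0,0,0,0,1]

```text
time: 21.18
position: [0.5254, 0.2708, 0.2254]
eef_rot: [-0.0, 0.703, 0.711, -0.001]
contact_force: [-0.3, 0.0, -1.6]
width: 0.0167
```

```bash
python3 - <<'E'
from h import *
from cell import *
np.set_printoptions(precision=4,suppress=True)
s=observe();c=wcam(s,camera("wrist"));pickle.dump(c,open("pics/w6.pkl","wb"));print(s["time"],s["position"],s["eef_rot"],s["width"],s["contact_force"],s["joints"])
d=camera("side");
crop(c["color"],0,0,640,400,.7,"pics/a.png",1.4);crop(d["color"],210,230,350,390,2.5,"pics/b.png",1.6)
k=np.zeros((400,800,3),np.uint8);x=0
for n in "ab":
    i=cv2.imread(f"pics/{n}.png")[:400,:800-x];k[:i.shape[0],x:x+i.shape[1]]=i;x+=i.shape[1]
cv2.imwrite("pics/w6.png",k)
for z in (.127,.14,.227):print("leg exp",proj(d,[.527,.1955,z]))
E
```

```text
21.175 [0.5254 0.2708 0.2254] [-0.0003  0.7035  0.7107 -0.0006] 0.016707258655421366 [-0.3484  0.0297 -1.5883] [-0.1376  0.4195 -0.5658  1.659   0.2426  1.1355 -0.7572]
leg exp [287.0533 287.2555]
leg exp [286.5849 283.3001]
leg exp [283.1357 254.1713]
```

View pics/w6.png

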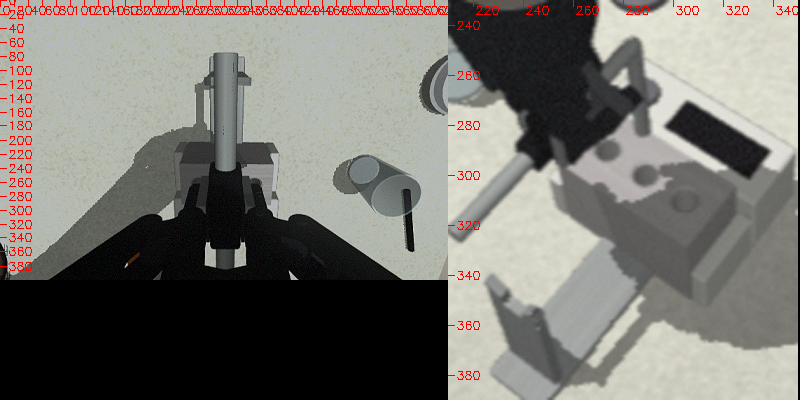

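```bash
python3 - <<'E'
from h import *
np.set_printoptions(precision=4,suppress=True)
s=pickle.load(open("pics/side.pkl","rb"));w=pickle.load(open("pics/w6.pkl","rb"))
S=lambda x,y:(210+(x-448)/2.5,230+y/2.5)
for y in (130,133,136):
  for z in (.14,.1444): print(y,z,atz(s,*S(642,y),z))
print("well",atz(s,*S(646,175),.085))
print("vert",[proj(s,[.526,.193,z]) for z in (.1444,.23)], S(634,50))
# wrist: arm tail lateral vs tool axis; post notch
W=lambda x,y:(x/.7,y/.7)
print("tail end",atz(w,*W(226,54),.25),"arm at handle",atz(w,*W(226,165),.25))
for u in (211,242): print("post",atz(w,*W(u,80),.12))
E
```

```text
130 0.14 [0.5272 0.1924 0.14  ]
130 0.1444 [0.5253 0.1944 0.1444]
133 0.14 [0.5257 0.1943 0.14  ]
133 0.1444 [0.5237 0.1963 0.1444]
136 0.14 [0.5242 0.1962 0.14  ]
136 0.1444 [0.5222 0.1982 0.1444]
well [0.5252 0.1957 0.085 ]
vert [array([287.7709, 281.2174]), array([284.4734, 252.3285])] (284.4, 250.0)
tail end [0.5262 0.3534 0.25  ] arm at handle [0.5268 0.2975 0.25  ]
post [0.5118 0.3303 0.12  ]
post [0.5426 0.3306 0.12  ]
```

Emit:
servo_tool:
  targets:
    - [0,0,0,0.001,0,-0.015,1]
    - [0,0,0,0,0,-0.02,1]
    - [0,0,0,0,0,-0.015,1]
    - [0,0,0,0,0,-0.01,1]
    - [0,0,0,0,0,-0.01,1]
    - [0,0,0,0,0,0,1]

```text
time: 22.02
position: [0.5268, 0.2703, 0.1556]
eef_rot: [-0.0, 0.704, 0.71, -0.001]
contact_force: [0.7, -0.5, -0.5]
width: 0.0167
```

Emit:
servo_tool:
  targets:
    - [0,0,0,0,0,-0.01,1]
    - [0,0,0,0,0,-0.015,1]
    - [0,0,0,0,0,-0.015,1]
    - [0,0,0,0,0,-0.01,1]
    - [0,0,0,0,0,-0.005,1]
    - [0,0,0,0,0,0,1]

```text
time: 22.78
position: [0.527, 0.2705, 0.101]
eef_rot: [-0.0, 0.704, 0.71, -0.0]
contact_force: [0.6, -0.5, -1.2]
width: 0.0167
```

Emit:
servo_tool:
  targets:
    - [0,0,0,0,0,-0.004,1]
    - [0,0,0,0,0,-0.003,1]
    - [0,0,0,0,0,-0.001,1]
    - [0,0,0,0,0,-0.001,1]
    - [0,0,0,0,0,0,1]

```text
time: 23.4
position: [0.5271, 0.2705, 0.0923]
eef_rot: [0.0, 0.704, 0.71, 0.0]
contact_force: [0.9, 0.2, -1.4]
width: 0.0167
```

Emit:
servo_tool:
  targets:
    - [0,0,0,0,0,-0.001,1]
    - [0,0,0,0,0,-0.001,1]
    - [0,0,0,0,0,0,1]

```text
time: 23.78
position: [0.5273, 0.2707, 0.0918]
eef_rot: [0.0, 0.704, 0.71, 0.0]
contact_force: [-2.4, -1.8, 11.0]
width: 0.0163
```

Contact came at TCP z 0.0918, which matches the value predicted for the long probe on a 75 mm floor. I'll release and retreat.

Emit:
servo_tool:
  targets:
    - [0,0,0,0,0,0.001,1]
    - [0,0,0,0,0,0,0.5]
    - [0,0,0,0,0,0,0.2]
    - [0,0,0,0,0,0,0.2]
    - [0,0,0,0,0,0,0.2]
    - [0,0,0,0,0,0.02,0.2]
    - [0,0,0,0,0,0.04,0]
    - [0,0,0,0,0,0.05,0]
    - [0,0,0,0,0,0.05,0]
    - [0,0,0,0,0.02,0.03,0]
    - [0,0,0,0,0.02,0.01,0]
    - [0,0,0,0,0,0,0]
    - [0,0,0,0,0,0,0]

```text
time: 25.4
position: [0.5269, 0.3094, 0.2911]
eef_rot: [0.0, 0.704, 0.71, -0.0]
contact_force: [0.8, -0.6, 0.1]
width: 0.0856
```

```bash
python3 - <<'E'
from h import *
from cell import *
np.set_printoptions(precision=4,suppress=True)
s=observe();c=wcam(s,camera("wrist"));pickle.dump(c,open("pics/w7.pkl","wb"));print(s["time"],s["position"],s["width"])
d=camera("side");pickle.dump(d,open("pics/side7.pkl","wb"))
crop(c["color"],120,0,520,330,1,"pics/a.png",1.4);crop(d["color"],210,130,370,390,2.3,"pics/b.png",1.6)
k=np.zeros((600,800,3),np.uint8);x=0
for n in "ab":
    i=cv2.imread(f"pics/{n}.png")[:600,:800-x];k[:i.shape[0],x:x+i.shape[1]]=i;x+=i.shape[1]
cv2.imwrite("pics/w7.png",k)
for n,p in (("elbow",[.527,.1955,.11]),("tail",[.527,.3305,.11]),("end",[.527,.3555,.11])): print(n,"side crop",(proj(d,p)-[210,130])*2.3+[400,0],"wrist crop",proj(c,p)-[120,0])
E
```

```text
25.4 [0.5269 0.3094 0.2911] 0.08559977772638969
elbow side crop [578.5934 373.2638] wrist crop [199.7042 275.5928]
tail side crop [460.6655 508.3928] wrist crop [200.67  149.211]
end side crop [436.3248 536.2839] wrist crop [200.8775 122.0572]
```

View pics/w7.png

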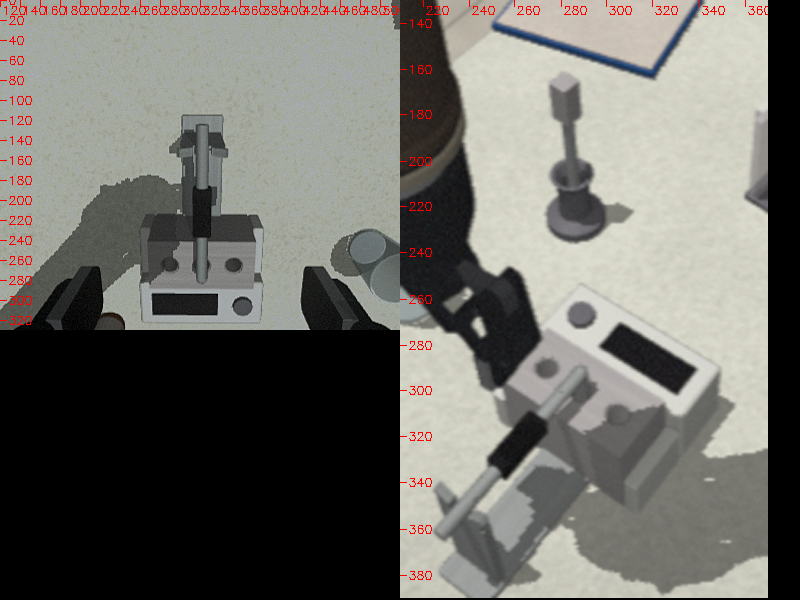

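The probe sits with its elbow over the middle well and its arm end at (440,533), predicted (436,536). The arm lies in the notch and the rod is upright. I'm handing in.

```bash
python3 - <<'E'
from cell import *
print(close_job())
E
```

```text
the job is handed in; nothing more can be done
None
```

I measured the middle well at 75 mm, put the rod back in its holder, set the long probe in the well and notch, and handed the job in at about 25 s.

- **Depth:** the rod met no resistance at the 45 mm and 60 mm levels. It touched the floor with about 14 N at the height that means 75 mm.
- **Rod:** it stands upright in its holder, let go, in the last side view.
- **Probe:** I took the long probe from the rack's +y slot. Its leg touched the floor at the expected height, with 11 N. The last picture shows the elbow over the middle well and the arm in the post's notch, with its end within about 5 crop pixels (roughly 2 mm) of where it should be.
- **Scene:** I felt no unexpected contact with the bottles, the beaker or the other two probes. I did not re-measure where they stand at the end.
- **Checks that disagreed:** the wrist camera placed points 2–3 mm further along x than the fixed cameras. I aimed between the two, and nothing bound when the rod and the leg went in.
- **Pictures:** I viewed 11, one over the budget, for the final check.

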